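# Start the rotor knob of a bench centrifuge cleanly and screw it home

## Robot

A 6-joint arm with a two-finger parallel gripper is mounted at the origin on a cart in front of the work surface, level with it; the furniture and walls round the work are solid. World frame = base frame: x ahead of the robot, y to its left, z up, the work surface at z = 0. Lengths are in m, angles in degrees, forces in N, time in s.
With the tool pointing down it reaches from about 0.4 to 0.825 m from the base axis. Payload 7 kg.
Tool frame: the origin (TCP) lies at the very end of the fingers, on their centre line; the grasp point (between the pads) lies 19 mm behind it; y points along the fingers, x is the direction in which the jaws open and shut, and the axes are right-handed (so a half turn about y gives the same grasp; the last joint's range is limited). The gripper opens to 88 mm and grips with 3 to 60 N. Pads are 19 mm wide; open, the fingers measure 130 mm over their backs; the gripper's body (78 mm by 193 mm) begins 47 mm behind the grasp point.
Start: joints at [-52.878, 20.546, 0.682, 0, -70.136, -16.507], TCP at [0.238, -0.632, 0.227] pointing down, gripper open.
Joint ranges: [-176.03, 176.03], [-82.01, 121.73], [-58.28, 71.71], [-173.87, 95.51], [-174.79, -0.11], [-173.66, 173.66]. Speed limits (degrees/s): [136.94, 136.94, 172.46, 180, 180, 180].

## Interface

Orientations are given as [roll, pitch, yaw] about the fixed x, y, z axes, in that order (R = Rz(yaw) Ry(pitch) Rx(roll)).
In Python, from plant import ctrl gives the robot as it stands.
- The arm moves only by the shell command python3 -m crank 'ROWS'. ROWS is JSON, a list that holds one entry, the list of rows, each a list of 5 numbers: the closure, from -1 (fully open) to 1 (shut), then the shift along the tool's x, y, z in mm, then the turn about the tool's y in rad. In form: [[[claw, x, y, z, turn], ...]]. A call has 1 to 12 rows; each row is the pose to reach, as a shift and turn from the pose commanded when the call began, along the tool's axes at that moment; what a row does not reach only later rows make up. A row lasts 1/8 s, in which the tool goes at most 62.5 mm and 10.7 degrees, less where a joint would pass 70% of its speed; a pose out of reach is approached as far as the arm can. A call with a gripper value outside its range is refused whole. The fingers move at their own pace and stop on an object; the grip force is fixed at half the most. Time passes only in rows, so rows that repeat a pose let the fingers close. It gives the time, the measured TCP pose, the force and the opening at its end, in the units of the state.
- ctrl.get_obs(): the state, without advancing time (a new reading comes with each control period).
- ctrl.snapshot(name): name is "scene" or "side" or "wrist"; returns the picture (400x640x3 uint8, red, green, blue); there is no depth.
- ctrl.camera_model(name): a dict with "fx", "fy", "cx", "cy" (pixels), "origin" and "orientation" of the camera in the world; the wrist camera has in their place "hand_eye" (4x4, takes a point from camera to tool coordinates, whose origin is the TCP and whose axes are the tool frame's). Camera axes: x right, y down, z forward; pixel columns grow to the right and rows downward; lengths in m; the calibration is good to about 2 mm. A picture is of the moment at which its call begins: read the wrist's pose just before it. camera_model takes no time and is no camera call.
- ctrl.close_job(): hands the job in, once; it reports no verdict.
Trained networks look in the newest picture that a camera, given by its name, has taken for a name from the list of things; names that differ only in an ending like _2 or _b are one class to them, and where a whole thing is asked for, a point or a joint stands for the part that bears it (a point fixed in the world has none). Each returns a list of dicts, best first, with "confidence" (0 to 1); they miss things now and then, are a little off and sometimes report something else, mostly with a low value. They report only what shows in the picture. A call takes as long as a camera call.
- ctrl.find_in(camera, name): "extent" ([left, top, width, height] in pixels, round what is visible of it).
The state is a dict: "clock": time; "joint_pos": joint angles; "qvel": joint speeds; "tau": joint torques, N m; "tool_pos": TCP position; "orientation": TCP orientation; "force": force on the tool from outside, world axes, zero at the start; "moment": the same for the moment, N m; "opening": finger opening in m.
Only numpy, scipy, OpenCV 4.12 (cv2) and the standard library are available. Lean on these libraries where they do the work, as an engineer would, in place of code of your own. Each camera call takes 0.05 s, during which the arm holds its last target.

## Task

The rotor of the small bench centrifuge has been put on its spindle, but its black hold-down knob only stands loosely on the end of the thread. Swing the latch lever free, open the lid fully back, then turn the knob backwards (counter-clockwise) until its thread drops in, and from there forwards (clockwise) until it is fully home. Leave the lid standing open for loading, and do not disturb the things standing about.

Things in the scene. Friction and masses are not known exactly. Their poses are not given: they have to be found in the camera images.
- centrifuge: bench centrifuge, fixed: white casing 210 deep (x), 246 wide (y), deck 100 high. Origin: on the worktop under the rotor axis; x to its back, y to its left. Front face at x=-100. Lid over x, y = -88..88, top at z=162. Bowl 152 wide; rotor top falls from z=100 at the axis (radius 22) to 92 at radius 30. Offsets in mm in this frame
- latch_lever (a joint): steel lever on the casing's right side, turns about a vertical axis: 0 latched (arm to the front, its nose over the lid's side tab), grows counter-clockwise seen from above as the arm swings out to the right, 1.6 at its stop. The lid is free above 0.7. Stays where left (0.1 N m friction)
- latch_pivot (a point): point on the lever's vertical axis, at the height of its arm (arm top 118 mm above the worktop); at (-20, -122, 115) in the centrifuge's frame
- latch_post (a point): grip point on the black upright post at the lever's end, 14 mm thick, from 118 to 164 mm above the worktop; the point is on its axis, 148 above the worktop, 72 mm from the pivot. Lid wall 27 mm beside it when latched
- lid (a joint): white box-shaped lid with a clear window, hinged along the casing's back: 0 shut, grows as it opens upward and back, 1.75 (100 degrees) at its stop. Stays where left; about 4 N at the handle lift it. Locked while the latch lever is over its side tab
- lid_hinge (a point): middle of the lid's hinge line (along the centrifuge's y), at (94, 0, 103) in the centrifuge's frame
- lid_handle (a point): middle of the lid's steel bar handle: 10 mm round, straight for 88 mm along y, its axis 39 mm in front of the lid's front wall; when shut at (-127, 0, 153) in the centrifuge's frame. It stands straight up from the lid's edge when the lid is open
- rotor_knob (a joint): turn of the knob: grows clockwise seen from above (forwards, tightening). -0.05 is the backward stop, below 0.15 the thread can drop in; 2.0 is the forward stop. Two-start quick thread, 20 mm a turn. Standing on the thread's blunt end it can be turned either way but goes down only at the backward stop
- knob_lift (a joint): height of the knob above home: 0.0145 standing on the thread's end, about 0.006 just after it has dropped in (by its own weight, once the fingers let it), then falls 3.2 mm per rad turned forwards, 0 home. The knob turns easily and cannot be lifted off
- knob_grip (a point): point on the axis of the black fluted knob (about 52 mm wide, smooth enough to grip at any angle, 36 mm tall), 22 mm above its underside, 14 below its top. Home: 124 mm above the worktop; standing loose: 138
- tip_box: bystander: pipette-tip box with clear lid, 86 x 118 x 77 mm, left of the centrifuge; origin under its centre
- conical_flask: bystander: glass conical flask, 82 mm wide, 128 mm tall, behind the right side of the centrifuge; origin under its centre
- spectral_lamp: bystander: spectral lamp, a glass tube on a black base, 37 mm wide, 140 mm tall, at the front right; origin under its centre
- tweezers: bystander: steel tweezers, 124 x 16 x 9 mm, lying in front of the centrifuge; origin under their centre, y along them

How it is judged:
By the outcome, as a careful person would: the job done as asked, in the order asked, and still so for the second after the job is handed in, with the robot touching nothing.
It also fails if it takes over 72 s, if anything falls off the work surface, if the arm or the gripper's body presses on something with over 40 N, if the wrist force passes 120 N, or if a joint passes its speed limit or range.

## Working session

There is one attempt and no reset: what is moved stays moved. The work goes in short steps, Python scripts to look and compute and a shell command to move; the robot and the scene stay as the last step left them, time stands still between calls to the robot, and variables do not carry over. Pictures are saved under pics/ and viewed, and the job is handed in when it is done.

```bash
ls; mkdir -p pics
python3 - <<'E'
from plant import ctrl
import cv2
o=ctrl.get_obs()
print({k:o[k] for k in ("clock","tool_pos","orientation","opening","force")})
for n in ("scene","side","wrist"):
    cv2.imwrite(f"pics/{n}0.png",ctrl.snapshot(n)[:,:,::-1]); print(n,ctrl.camera_model(n))
    for t in ("centrifuge","rotor_knob","latch_lever","latch_post","lid_handle","lid","tip_box","conical_flask","spectral_lamp","tweezers") if n!="wrist" else ():
        r=ctrl.find_in(n,t); print(t,[(x["extent"],round(x["confidence"],2)) for x in r[:2]])
print(ctrl.get_obs()["clock"])
E
```

```text
pics
{'clock': 0.0, 'tool_pos': array([ 0.23748074, -0.63134945,  0.22566975]), 'orientation': array([-8.99932916e+01, -8.98626536e-02,  1.10606873e+02]), 'opening': 0.08754786220794143, 'force': array([-0.39021169, -0.23691513, -0.25839338])}
scene {'fx': 514.5958861931299, 'fy': 514.5958861931299, 'cx': 324.8044198944025, 'cy': 202.75151306938287, 'origin': array([-0.32409156,  0.43247842,  1.34180783]), 'orientation': array([-140.09094519,   -0.59337107, -121.64126881])}
centrifuge [([257.6, 170.5, 90.1, 86.1], 0.77)]
rotor_knob []
latch_lever [([330.6, 195.8, 22.6, 15.4], 0.55), ([262.8, 170.2, 74.0, 70.6], 0.38)]
latch_post [([329.5, 196.6, 23.0, 18.0], 0.48)]
lid_handle [([261.6, 171.2, 74.4, 68.8], 0.77)]
lid [([259.7, 166.9, 77.1, 71.8], 0.97)]
tip_box [([223.8, 219.5, 46.6, 43.9], 0.83)]
conical_flask [([329.3, 153.1, 24.7, 41.5], 0.97)]
spectral_lamp [([412.1, 174.4, 18.0, 35.5], 0.86)]
tweezers [([271.5, 283.8, 36.1, 18.9], 0.49)]
side {'fx': 475.0160585713699, 'fy': 475.0160585713699, 'cx': 313.27834166579896, 'cy': 200.8356742616865, 'origin': array([-0.07898755,  0.8196
[... 303 characters left out ...]
id [([254.2, 182.5, 100.4, 61.6], 0.64)]
tip_box [([212.0, 242.0, 62.7, 60.5], 0.9)]
conical_flask [([318.6, 179.3, 3.0, 6.1], 0.55)]
spectral_lamp [([402.9, 169.8, 15.4, 46.3], 0.65)]
tweezers [([316.7, 296.0, 29.7, 24.4], 0.62)]
wrist {'fx': 311.05420561381413, 'fy': 311.05420561381413, 'cx': 325.32253866529385, 'cy': 203.17831376069518, 'hand_eye': array([[ 9.99999096e-01,  8.30809261e-04,  1.05686958e-03,
        -1.37725828e-03],
       [-8.12958574e-04, -2.52397147e-01,  9.67623387e-01,
        -1.57065917e-01],
       [ 1.07066134e-03, -9.67623372e-01, -2.52396244e-01,
         6.89618801e-02],
       [ 0.00000000e+00,  0.00000000e+00,  0.00000000e+00,
         1.00000000e+00]])}
1.15
```

Run:
```python
import cv2
a=cv2.imread("pics/scene0.png")[130:330,180:460]; cv2.imwrite("pics/sc0.png",cv2.resize(a,None,fx=2.8,fy=2.8,interpolation=cv2.INTER_CUBIC))
a=cv2.imread("pics/side0.png")[140:340,180:460]; cv2.imwrite("pics/si0.png",cv2.resize(a,None,fx=2.8,fy=2.8,interpolation=cv2.INTER_CUBIC))
```

```text
(no output)
```

View pics/sc0.png

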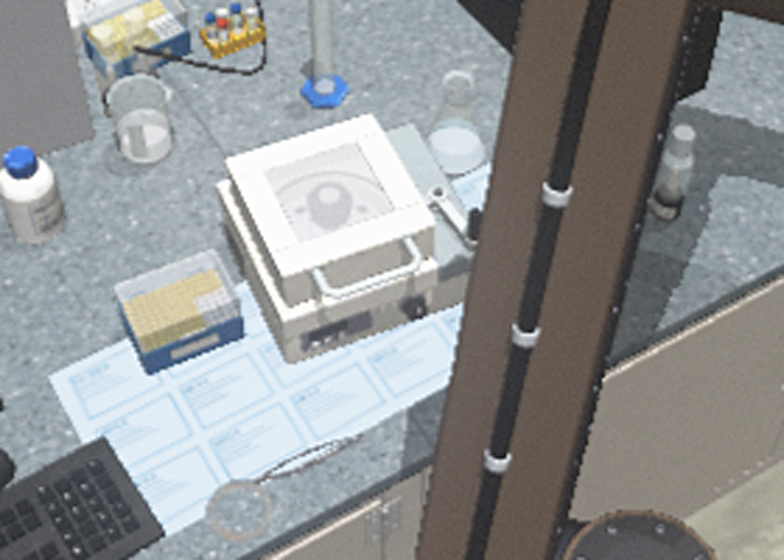

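View pics/si0.png

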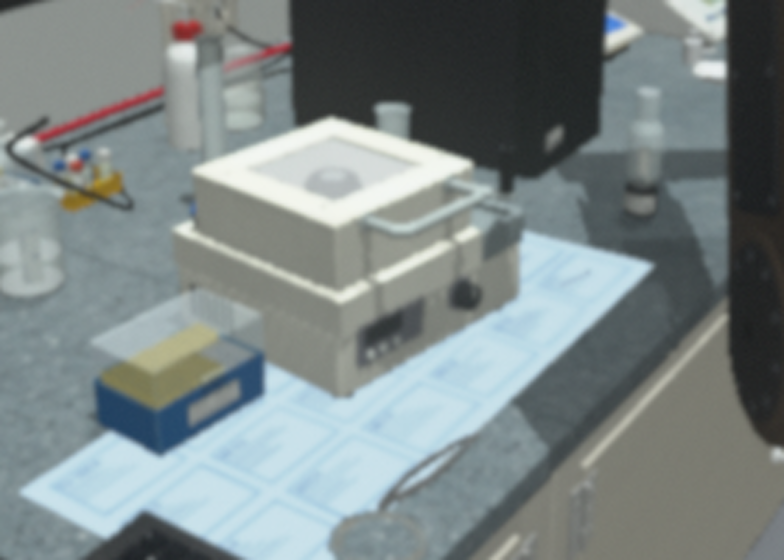

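View pics/wrist0.png

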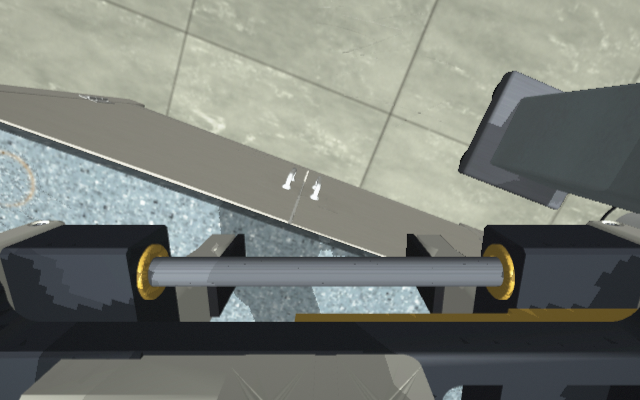

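```bash
cat > h.py <<'E'
import numpy as np, cv2
from scipy.spatial.transform import Rotation as Ro
from scipy.optimize import least_squares
def R(o): return Ro.from_euler('xyz',o,degrees=True).as_matrix()
def proj(cm,P):
    p=(np.atleast_2d(P)-cm["origin"])@R(cm["orientation"])
    return np.c_[cm["fx"]*p[:,0]/p[:,2]+cm["cx"],cm["fy"]*p[:,1]/p[:,2]+cm["cy"]]
def wcm(ctrl,o):
    m=ctrl.camera_model("wrist");H=np.array(m["hand_eye"]);Rt=R(o["orientation"])
    m["origin"]=Rt@H[:3,3]+o["tool_pos"]; m["orientation"]=Ro.from_matrix(Rt@H[:3,:3]).as_euler('xyz',degrees=True); return m
def cw(p,P): # centrifuge frame mm -> world
    P=np.atleast_2d(P)/1000.;c,s=np.cos(p[2]),np.sin(p[2])
    return np.c_[p[0]+c*P[:,0]-s*P[:,1],p[1]+s*P[:,0]+c*P[:,1],P[:,2]]
E
python3 - <<'E'
from h import *
from plant import ctrl
sc,si=ctrl.camera_model("scene"),ctrl.camera_model("side")
L=[(-88,88,162),(-88,-88,162),(88,-88,162),(88,88,162)]
a=np.array([(284,275),(432,220),(372,116),(228,158)])/2.8+[180,130]
b=np.array([(338,228),(472,163),(332,117),(195,170)])/2.8+[180,140]
for use in ("both","sc","si"):
    def f(p):
        W=cw(p,L);r1=(proj(sc,W)-a).ravel();r2=(proj(si,W)-b).ravel()
        return {"both":np.r_[r1,r2],"sc":r1,"si":r2}[use]
    best=min((least_squares(f,[.6,-.1,y]) for y in np.arange(-3,3,.7)),key=lambda r:r.cost)
    print(use,best.x,np.degrees(best.x[2]),best.cost,best.fun.round(1))
    if use=="both":p=best.x
np.save("p.npy",p)
N={"pivot":(-20,-122,115),"post":(-92,-122,148),"handle":(-127,0,153),"knob":(0,0,138),"FL":(-100,123,0)}
for k,v in N.items():
    w=cw(p,v); print(k,w.round(4),(proj(sc,w)-[180,130])*2.8,(proj(si,w)-[180,140])*2.8)
# bystanders
from scipy.optimize import minimize
def ray(cm,u,z):
    d=R(cm["orientation"])@[(u[0]-cm["cx"])/cm["fx"],(u[1]-cm["cy"])/cm["fy"],1]; return cm["origin"]+d*(z-cm["origin"][2])/d[2]
print("flask",ray(sc,(342,185),.02),"lamp",ray(sc,(417,203),.01),ray(si,(409,212),.01),"tweez",ray(sc,(289,294),0),"tip",ray(sc,(245,250),.02))
E
```

```text
both [ 0.56964462 -0.03482134 -0.12889806] -7.385314575633376 8.984540180215927 [-1.   0.3  1.7  0.7 -0.5 -1.7 -1.8  0.1 -0.1 -1.   2.1 -0.3  0.4 -0.
 -1.2 -0.3]
sc [ 0.56885462 -0.03569238 -0.13517797] -7.745126901113074 4.995043074811053 [-0.9  0.2  2.   1.   0.1 -1.6 -1.3 -0.1]
si [ 0.5693973  -0.03327759 -0.12321135] -7.059490383431631 3.2326736515670795 [-0.1 -0.7  1.8 -0.2 -0.1  0.2 -1.6  0.1]
pivot [[ 0.5341 -0.1532  0.115 ]] [[437.47474625 195.83259497]] [[442.39452882 180.71991006]]
post [[ 0.4627 -0.144   0.148 ]] [[466.86330864 222.97545822]] [[504.79506616 167.12917405]]
handle [[ 0.4437 -0.0185  0.153 ]] [[375.17921729 281.11775268]] [[447.78528532 214.63166259]]
knob [[ 0.5696 -0.0348  0.138 ]] [[328.75078084 203.82190612]] [[335.81616778 191.06451281]]
FL [[0.4863 0.1    0.    ]] [[263.45317904 382.95533886]] [[322.22801625 425.86807377]]
flask [ 0.64727882 -0.25184283  0.02      ] lamp [ 0.45489384 -0.42988996  0.01      ] [ 0.45572187 -0.43698946  0.01      ] tweez [0.37933574 0.10711472 0.        ] tip [0.57534957 0.15314286 0.02      ]
```

```bash
python3 -m crank '[[[-1,40,-10,-40,-0.1],[-1,80,-20,-80,-0.2],[-1,120,-30,-120,-0.3],[-1,160,-40,-160,-0.4],[-1,200,-50,-200,-0.5],[-1,240,-50,-245,-0.6],[-1,280,-50,-285,-0.75],[-1,320,-50,-325,-0.9],[-1,360,-50,-365,-1.08],[-1,377,-50,-382,-1.08],[-1,377,-50,-382,-1.08],[-1,377,-50,-382,-1.08]]]'
cat > look.py <<'E'
import sys
from h import *
from plant import ctrl
def look(tag,names=(),cam="wrist"):
    o=ctrl.get_obs(); im=ctrl.snapshot(cam); cv2.imwrite(f"pics/{tag}.png",im[:,:,::-1])
    print("t",round(o["clock"],2),"tcp",np.round(o["tool_pos"],4),np.round(o["orientation"],1),"j",np.round(o["joint_pos"],0),"F",np.round(o["force"],1),"op",round(o["opening"],4))
    for n in names: print(n,[(np.round(x["extent"],1).tolist(),round(x["confidence"],2)) for x in ctrl.find_in(cam,n)[:2]])
    return o,im
E
python3 - <<'E'
from look import *
o,im=look("w1",["latch_post","lid","latch_lever"])
p=np.load("p.npy");m=wcm(ctrl,o)
for k,v in {"pivot":(-20,-122,118),"postbot":(-92,-122,118),"posttop":(-92,-122,164),"lidFR":(-88,-88,162),"lidBR":(88,-88,162),"lidFL":(-88,88,162),"hR":(-127,-44,153)}.items(): print(k,proj(m,cw(p,v)).round(0))
E
```

```text
clock: 2.65
tool_pos: [0.4622, -0.1446, 0.2766]
orientation: [-90.0, -0.0, 172.5]
force: [-0.3, -0.5, -0.1]
opening: 0.0877
t 2.65 tcp [ 0.4622 -0.1446  0.2766] [-90.   -0.  172.5] j [  6.   0. -18.   0. -72. -13.] F [-0.3 -0.5 -0.1] op 0.0877
latch_post []
lid [([152.5, 209.1, 207.5, 113.3], 0.8)]
latch_lever [([240.5, 171.3, 86.8, 50.3], 0.56)]
pivot [[255. 192.]]
postbot [[324. 192.]]
posttop [[324. 203.]]
lidFR [[320. 238.]]
lidBR [[130. 238.]]
lidFL [[321. 392.]]
hR [[359. 276.]]
```

View pics/w1.png

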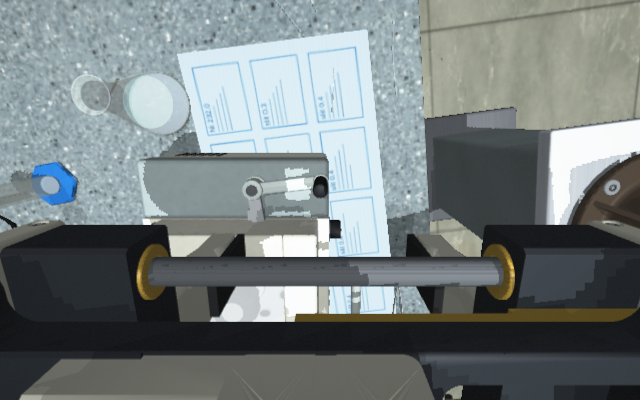

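Run:
```python
import cv2
a=cv2.imread("pics/w1.png")[140:330,120:440]; cv2.imwrite("pics/w1z.png",cv2.resize(a,None,fx=2.5,fy=2.5,interpolation=cv2.INTER_CUBIC))
```

```text
(no output)
```

View pics/w1z.png

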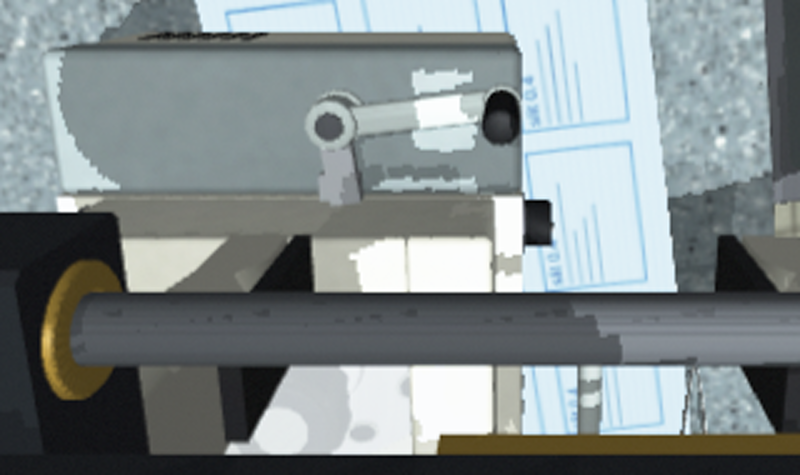

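Run:
```python
from look import *
sc,si=ctrl.camera_model("scene"),ctrl.camera_model("side")
o=ctrl.get_obs();m=wcm(ctrl,o)
a=np.array([(284,275),(432,220),(372,116),(228,158)])/2.8+[180,130]
b=np.array([(338,228),(472,163),(332,117),(195,170)])/2.8+[180,140]
def f(q):
    p=q[:3];h=88*q[3];L=[(-h,h,162),(-h,-h,162),(h,-h,162),(h,h,162)]
    W=cw(p,L);r1=(proj(sc,W)-a).ravel();r2=(proj(si,W)-b).ravel()
    w=proj(m,cw(p,[(-20,-122,118),(-88,-70,162),(-88,-40,162),(-100,-123,100),(100,-123,100)]))
    return np.r_[r1,r2,w[0]-[252,189.6],w[1,0]-317,w[2,0]-317]
r=least_squares(f,[.57,-.035,-.12,1],loss="soft_l1");p=r.x[:3];np.save("p.npy",p);print(r.x,np.degrees(p[2]),r.fun.round(1))
print(proj(m,cw(p,(-92,-122,118))),proj(m,cw(p,(-92,-122,164))))
# lever angle from wrist
def g(q):
    P=[(-20-72*np.cos(q[0]),-122-72*np.sin(q[0]),z) for z in (118,164)]
    return (proj(m,cw(p,P))-[(321,181),(320,190)]).ravel()
s=least_squares(g,[0.]);print("lever",s.x,s.fun)
print("post",cw(p,(-20-72*np.cos(s.x[0]),-122-72*np.sin(s.x[0]),148)),"tool", o["tool_pos"])
```

```text
[ 0.57174709 -0.0370611  -0.12412204  0.97009909] -7.111668895685749 [ 0.  -1.5  0.9 -0.6 -0.8 -1.6 -0.4 -0.2 -0.  -2.3  0.3 -0.8  0.1  0.1
  0.3 -0.7 -0.   0.8  0.1  0.6]
[[321.33407195 189.88443736]] [[320.75818189 200.79993423]]
lever [0.13408087] [-0.39113982 -0.25379277 -0.08912963  0.28395437]
post [[ 0.46480049 -0.15636347  0.148     ]] tool [ 0.46211324 -0.14516718  0.27661723]
```

```bash
python3 -m crank '[[[0,-2,15,5,0],[0,-4,45,11,0],[0,-4,80,11,0],[0,-4,115,11,0],[0,-4,145,11,0],[0,-4,145,11,0]]]'
python3 - <<'E'
from look import *
look("w2",["latch_post"])
E
```

```text
clock: 3.6
tool_pos: [0.4627, -0.1563, 0.1289]
orientation: [-90.0, -0.3, 172.4]
force: [-0.8, -1.4, 0.7]
opening: 0.044
t 3.6 tcp [ 0.4627 -0.1563  0.1289] [-90.   -0.3 172.4] j [  4.   8. -30.  -0. -52. -12.] F [-0.8 -1.4  0.7] op 0.044
latch_post [([241.3, 234.8, 94.8, 65.1], 0.86)]
```

View pics/w2.png

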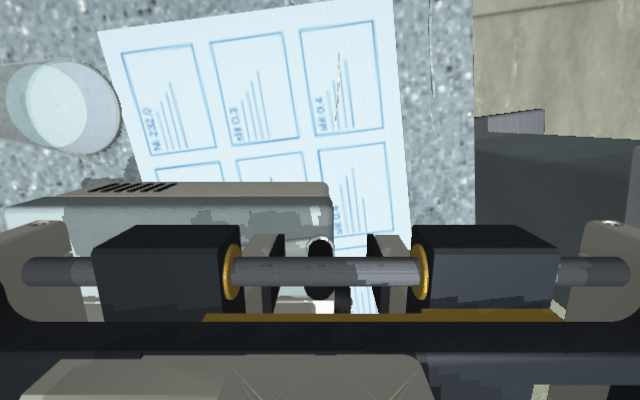

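```bash
python3 -m crank '[[[1,0,0,0,0],[1,0,0,0,0],[1,0,0,0,0]]]'
python3 - <<'E'
from look import *
o=ctrl.get_obs();p=np.load("p.npy");Rt=R(o["orientation"]);print(o["opening"],o["force"],o["tool_pos"])
a0=.13
c=lambda a:cw(p,(-20-72*np.cos(a),-122-72*np.sin(a),148))[0]
for a in np.linspace(a0,1.4,10)[1:]: print(round(a,2),((c(a)-c(a0))@Rt*1000).round(0),round(-(a-a0),2))
E
```

```text
clock: 4.08
tool_pos: [0.4652, -0.1558, 0.1322]
orientation: [-90.0, 0.1, 172.5]
force: [-0.6, -0.9, 0.3]
opening: 0.0192
0.019243560087398005 [-0.56632845 -0.90567873  0.28912797] [ 0.46524393 -0.15580139  0.13217838]
0.27 [-2. -0. 10.] -0.14
0.41 [-6.  0. 19.] -0.28
0.55 [-10.   0.  28.] -0.42
0.69 [-16.   0.  37.] -0.56
0.84 [-23.   0.  44.] -0.71
0.98 [-31.   0.  50.] -0.85
1.12 [-40.   0.  55.] -0.99
1.26 [-50.   0.  59.] -1.13
1.4 [-60.   0.  61.] -1.27
```

```bash
python3 -m crank '[[[1,0,0,0,0],[1,0,0,0,0],[1,-2,0,10,-0.14],[1,-6,0,19,-0.28],[1,-10,0,28,-0.42],[1,-16,0,37,-0.56],[1,-23,0,44,-0.71],[1,-31,0,50,-0.85],[1,-40,0,55,-0.99],[1,-50,0,59,-1.13],[1,-60,0,61,-1.27],[1,-60,0,61,-1.27]]]'
python3 - <<'E'
from look import *
look("w3")
E
```

```text
clock: 5.58
tool_pos: [0.5181, -0.2238, 0.132]
orientation: [-89.9, 0.1, -114.6]
force: [3.5, 3.5, 2.8]
opening: 0.013
t 5.58 tcp [ 0.5181 -0.2238  0.132 ] [-8.990e+01  1.000e-01 -1.146e+02] j [ -4.  15. -21.  -0. -54.  69.] F [3.5 3.5 2.8] op 0.013
```

View pics/w3.png

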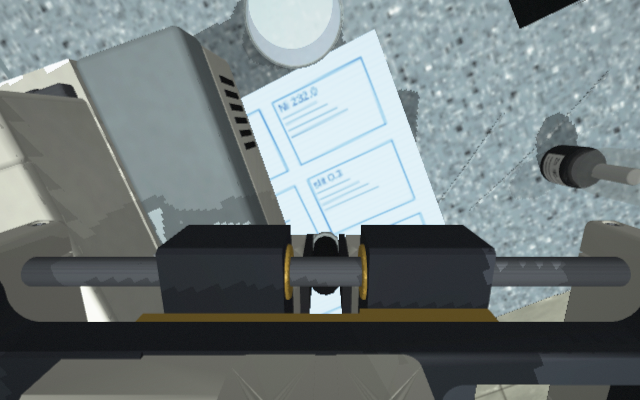

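```bash
python3 -m crank '[[[0,0,0,0,0],[0,0,0,0,0],[0,0,-40,0,0],[0,0,-100,0,0],[0,0,-130,0,0],[0,0,-130,0,0]]]'
python3 - <<'E'
from look import *
o=ctrl.get_obs();p=np.load("p.npy");Rt=R(o["orientation"]);print(o["opening"],o["force"],o["tool_pos"],o["orientation"])
h=cw(p,(-127,0,153))[0];print(h, (h-o["tool_pos"])@Rt*1000, np.radians(180+np.degrees(p[2])-360-o["orientation"][2]))
E
```

```text
clock: 6.38
tool_pos: [0.5171, -0.2246, 0.2643]
orientation: [-89.8, 0.1, -114.8]
force: [-1.1, -0.4, -0.9]
opening: 0.0441
0.044093062815817693 [-1.06438351 -0.35989577 -0.85143434] [ 0.5171168  -0.22457176  0.26425169] [-8.97616110e+01  5.65426413e-02 -1.14763169e+02]
[ 0.44572413 -0.02133804  0.153     ] [-154.53175017  110.77936337 -150.41830271] -1.2627195334627888
```

```bash
python3 -m crank '[[[0,-25,0,-25,0.16],[0,-50,0,-50,0.32],[0,-75,0,-75,0.48],[0,-100,0,-100,0.64],[0,-120,0,-120,0.8],[0,-140,0,-140,0.96],[0,-155,0,-150,1.12],[0,-155,0,-150,1.26],[0,-155,0,-150,1.26],[0,-155,0,-150,1.26]]]'
python3 - <<'E'
from look import *
o,im=look("w4",["lid_handle","lid","latch_lever"])
p=np.load("p.npy");m=wcm(ctrl,o)
for k,v in {"hR":(-127,-44,153),"hL":(-127,44,153),"hm":(-127,0,153),"lidFR":(-88,-88,162)}.items(): print(k,proj(m,cw(p,v)).round(0))
a=im[120:330,120:500,::-1]; cv2.imwrite("pics/w4z.png",cv2.resize(a,None,fx=2.1,fy=2.1,interpolation=cv2.INTER_CUBIC))
E
```

```text
clock: 7.62
tool_pos: [0.4447, -0.0209, 0.261]
orientation: [-90.0, -0.1, 173.2]
force: [-0.4, -0.1, -0.2]
opening: 0.0435
t 7.62 tcp [ 0.4447 -0.0209  0.261 ] [-9.000e+01 -1.000e-01  1.732e+02] j [ 23.  -3. -23.  -0. -70. -30.] F [-0.4 -0.1 -0.2] op 0.0435
lid_handle [([377.6, 212.5, 4.8, 22.7], 0.49)]
lid [([51.1, 91.4, 278.5, 207.6], 0.73)]
latch_lever [([193.4, 0.0, 49.9, 78.4], 0.9)]
hR [[323. 153.]]
hL [[323. 250.]]
hm [[323. 203.]]
lidFR [[274.  97.]]
```

View pics/w4z.png

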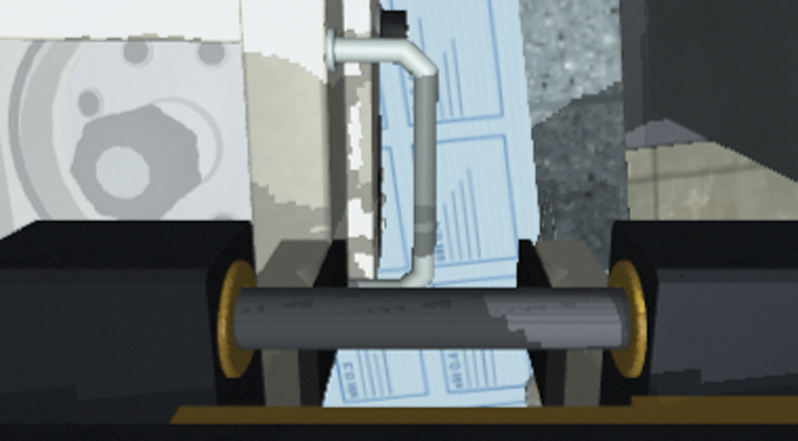

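```bash
python3 -m crank '[[[0.4,0,20,0,0],[0.4,0,40,0,0],[0.4,0,60,0,0],[0.4,0,90,0,0],[0.4,0,120,0,0],[0.4,0,121,0,0],[1,0,121,0,0],[1,0,121,0,0],[1,0,121,0,0]]]'
python3 - <<'E'
from look import *
o,im=look("w5",["lid_handle"])
p=np.load("p.npy");Rt=R(o["orientation"])
hx,hz=-94-127,50;r=np.hypot(hx,hz);b=np.arctan2(50,221)
def H(t): return cw(p,(94-r*np.cos(b+t),0,103+r*np.sin(b+t)))[0]
for i,t in enumerate(np.linspace(0,1.75,25)[1:]):
    print(i+1,round(t,2),((H(t)-H(0))@Rt*1000).round(0))
print(H(0),H(1.75))
E
```

```text
clock: 8.95
tool_pos: [0.448, -0.0204, 0.1424]
orientation: [-90.1, 0.3, 173.1]
force: [8.3, -3.8, -3.6]
opening: 0.009
t 8.95 tcp [ 0.448  -0.0204  0.1424] [-90.1   0.3 173.1] j [ 23.   3. -34.   0. -53. -30.] F [ 8.3 -3.8 -3.6] op 0.009
lid_handle [([0.0, 67.0, 339.3, 253.3], 0.77)]
1 0.07 [ -4. -16.  -0.]
2 0.15 [-10. -32.   0.]
3 0.22 [-16. -47.   0.]
4 0.29 [-24. -61.   0.]
5 0.36 [-33. -75.   0.]
6 0.44 [-43. -89.   0.]
7 0.51 [ -53. -101.    0.]
8 0.58 [ -65. -113.    0.]
9 0.66 [ -77. -124.    0.]
10 0.73 [ -90. -134.    0.]
11 0.8 [-104. -143.    0.]
12 0.88 [-119. -151.    0.]
13 0.95 [-134. -158.    0.]
14 1.02 [-149. -164.    0.]
15 1.09 [-165. -168.    0.]
16 1.17 [-181. -172.    1.]
17 1.24 [-197. -174.    1.]
18 1.31 [-214. -175.    1.]
19 1.39 [-230. -175.    1.]
20 1.46 [-247. -174.    1.]
21 1.53 [-263. -171.    1.]
22 1.6 [-279. -168.    1.]
23 1.68 [-295. -163.    1.]
24 1.75 [-311. -157.    1.]
[ 0.44572413 -0.02133804  0.153     ] [ 0.75293404 -0.0596666   0.31154859]
```

View pics/w5.png

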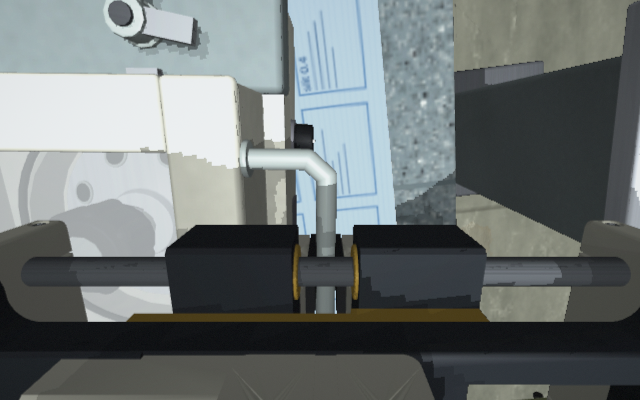

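```bash
python3 -m crank '[[[1,-5,-16,0,0],[1,-11,-32,0,0],[1,-18,-47,0,0],[1,-26,-61,0,0],[1,-35,-75,0,0],[1,-45,-89,0,0],[1,-55,-101,0,0],[1,-67,-113,0,0]]]'
python3 - <<'E'
from look import *
o,im=look("w6");look("s6",cam="side")
E
```

```text
clock: 10.05
tool_pos: [0.5084, -0.0286, 0.2544]
orientation: [-90.0, -0.4, 173.1]
force: [-17.4, 7.4, 11.3]
opening: 0.0088
t 10.05 tcp [ 0.5084 -0.0286  0.2544] [-90.   -0.4 173.1] j [ 19.   4. -17.  -0. -69. -26.] F [-17.4   7.4  11.3] op 0.0088
t 10.1 tcp [ 0.5103 -0.0288  0.2562] [-90.   -0.2 173.1] j [ 19.   4. -17.  -0. -69. -26.] F [-15.1   6.2  17.5] op 0.009
```

View pics/s6.png

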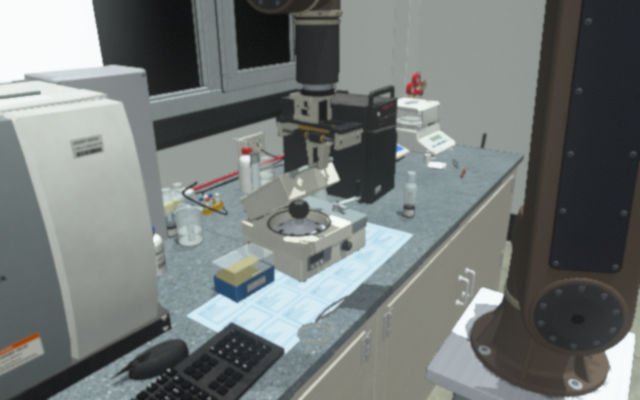

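```bash
python3 -m crank '[[[1,-9,-13,0,0],[1,-22,-23,0,0],[1,-36,-32,0,0],[1,-51,-41,0,0],[1,-66,-48,0,0],[1,-82,-54,0,0],[1,-98,-58,0,0],[1,-114,-62,0,0],[1,-130,-64,0,0]]]'
python3 - <<'E'
from look import *
o,im=look("w7");look("s7",cam="scene")
E
```

```text
clock: 11.28
tool_pos: [0.6406, -0.0459, 0.3198]
orientation: [-89.9, 0.0, 173.0]
force: [-4.1, -3.0, 4.5]
opening: 0.0089
t 11.28 tcp [ 0.6406 -0.0459  0.3198] [-89.9   0.  173. ] j [ 13.  15.   5.   0. -80. -20.] F [-4.1 -3.   4.5] op 0.0089
t 11.32 tcp [ 0.6424 -0.0462  0.3198] [-8.990e+01  1.000e-01  1.731e+02] j [ 13.  15.   5.   0. -80. -20.] F [ 1.  -2.8  7.2] op 0.009
```

View pics/s7.png

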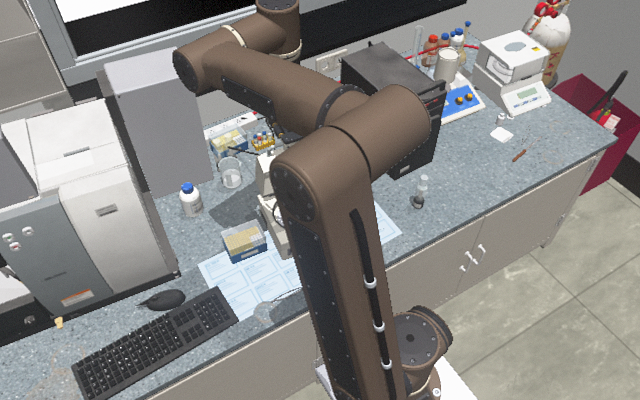

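View pics/w7.png

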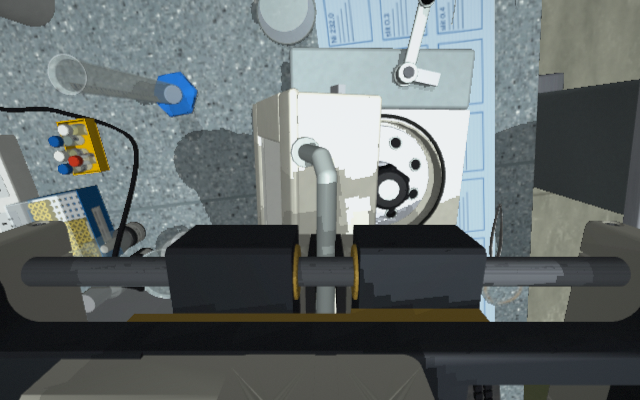

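Run:
```python
from look import *
sc=ctrl.camera_model("scene")
def ray(cm,u,z):
    d=R(cm["orientation"])@[(u[0]-cm["cx"])/cm["fx"],(u[1]-cm["cy"])/cm["fy"],1]; return (cm["origin"]+d*(z-cm["origin"][2])/d[2]).round(3)
print("hex",ray(sc,(296,163),0),"boxleftbottom",ray(sc,(403,178),0),"boxtop",[ray(sc,(342,55),z) for z in (.2,.3,.35)])
```

```text
hex [ 0.838 -0.177  0.   ] boxleftbottom [ 0.578 -0.466  0.   ] boxtop [array([ 1.074, -0.52 ,  0.2  ]), array([ 0.951, -0.436,  0.3  ]), array([ 0.89 , -0.395,  0.35 ])]
```

```bash
python3 -m crank '[[[1,-17,-1,0,0],[1,-33,-1,0,0],[1,-50,0,0,0],[1,-66,3,0,0],[1,-82,6,0,0],[1,-98,11,0,0],[1,-114,17,0,0],[1,-118,19,0,0],[1,-118,19,0,0]]]'
python3 - <<'E'
from look import *
o,im=look("w8");look("s8",cam="side")
p=np.load("p.npy");c,s=np.cos(p[2]),np.sin(p[2]);d=o["tool_pos"]-[*p[:2],0];print((c*d[0]+s*d[1])*1000,(c*d[1]-s*d[0])*1000,d[2]*1000)
E
```

```text
clock: 12.5
tool_pos: [0.7551, -0.0608, 0.3013]
orientation: [-89.8, -0.2, 173.0]
force: [-13.9, -2.8, 9.8]
opening: 0.0087
t 12.5 tcp [ 0.7551 -0.0608  0.3013] [-89.8  -0.2 173. ] j [ 10.  27.  20.   0. -83. -17.] F [-13.9  -2.8   9.8] op 0.0087
t 12.55 tcp [ 0.7551 -0.0608  0.3013] [-89.8  -0.2 173. ] j [ 10.  27.  20.   0. -83. -17.] F [-14.1  -2.3   8.6] op 0.009
184.91717216469266 -0.85971925662209 301.2723260937392
```

View pics/s8.png

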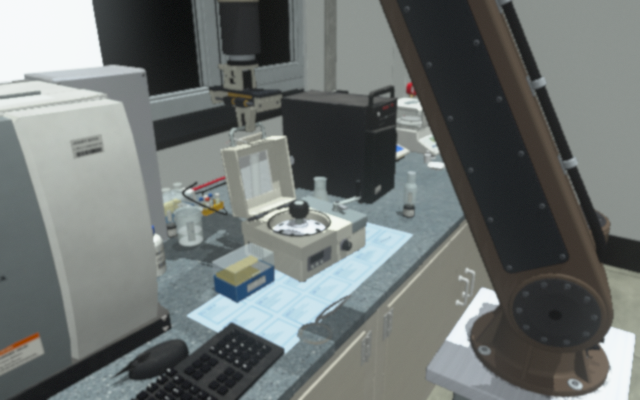

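```bash
python3 -m crank '[[[0,0,0,0,0],[0,0,0,0,0],[0,0,-15,0,0],[0,0,-50,0,0],[-0.5,40,-60,0,0],[-1,80,-60,0,0.1],[-1,120,-60,0,0.27],[-1,160,-60,0,0.44],[-1,185,-60,0,0.61],[-1,185,-60,0,0.78],[-1,185,-60,0,0.95],[-1,185,-60,0,1.12]]]'
python3 - <<'E'
from look import *
o,im=look("w9",["rotor_knob"]);p=np.load("p.npy");Rt=R(o["orientation"])
k=cw(p,(0,0,138))[0];print(k,(k-o["tool_pos"])@Rt*1000, "yaw target",82.9)
E
```

```text
clock: 14.1
tool_pos: [0.5746, -0.0361, 0.3601]
orientation: [-90.1, 0.0, 108.6]
force: [-0.3, -0.3, 0.4]
opening: 0.0876
t 14.1 tcp [ 0.5746 -0.0361  0.3601] [-90.1   0.  108.6] j [ 16.   8.   1.   0. -83. -87.] F [-0.3 -0.3  0.4] op 0.0876
rotor_knob [([306.3, 154.1, 40.3, 43.3], 0.96), ([173.1, 47.7, 251.5, 274.1], 0.64)]
[ 0.57174709 -0.0370611   0.138     ] [1.02843151e-01 2.22106612e+02 3.38141119e+00] yaw target 82.9
```

View pics/w9.png

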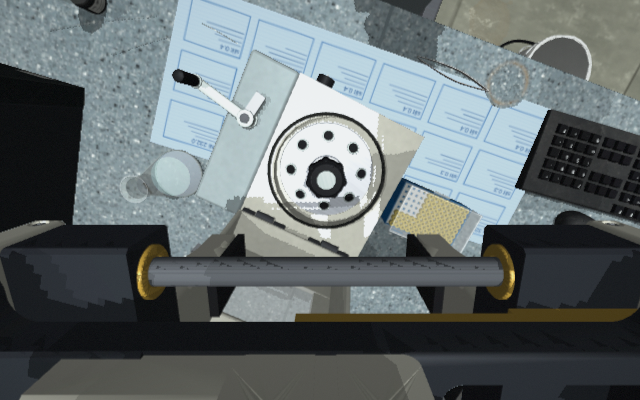

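Run:
```python
from look import *
o=ctrl.get_obs();p=np.load("p.npy");m=wcm(ctrl,o);Rt=R(o["orientation"])
im=cv2.imread("pics/w9.png");a=im[90:240,250:410];cv2.imwrite("pics/w9z.png",cv2.resize(a,None,fx=4,fy=4,interpolation=cv2.INTER_CUBIC))
print(proj(m,cw(p,[(0,0,152),(0,0,116),(0,0,100)])))
```

```text
[[326.33322057 179.09479945]
 [326.23506495 174.13860706]
 [326.19666501 172.19967072]]
```

View pics/w9z.png

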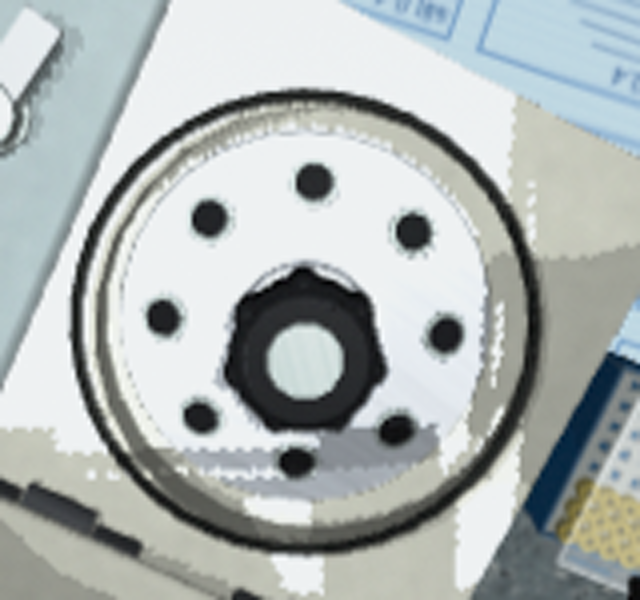

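```bash
python3 -m crank '[[[-1,0,20,3,0.17],[-1,0,50,3,0.34],[-1,0,80,3,0.51],[-1,0,110,3,0.68],[-1,0,130,3,0.85],[-1,0,150,3,1.02],[-1,0,180,3,1.06],[-1,0,210,3,1.06],[-1,0,240,3,1.06],[-1,0,240,3,1.06]]]'
python3 - <<'E'
from look import *
o,im=look("w10",["rotor_knob"]);p=np.load("p.npy");m=wcm(ctrl,o);print(proj(m,cw(p,[(0,0,152),(0,0,138)])),o["moment"])
E
```

```text
clock: 15.45
tool_pos: [0.5704, -0.0374, 0.1171]
orientation: [-89.9, 0.2, 48.3]
force: [-0.3, -0.7, 0.4]
opening: 0.0878
t 15.45 tcp [ 0.5704 -0.0374  0.1171] [-89.9   0.2  48.3] j [  16.   16.  -21.   -0.  -53. -147.] F [-0.3 -0.7  0.4] op 0.0878
rotor_knob [([281.9, 214.6, 103.7, 99.5], 0.78)]
[[331.38380286 283.34390768]
 [330.93870769 268.73155472]] [-0.13484283  0.00559133  0.00676264]
```

View pics/w10.png

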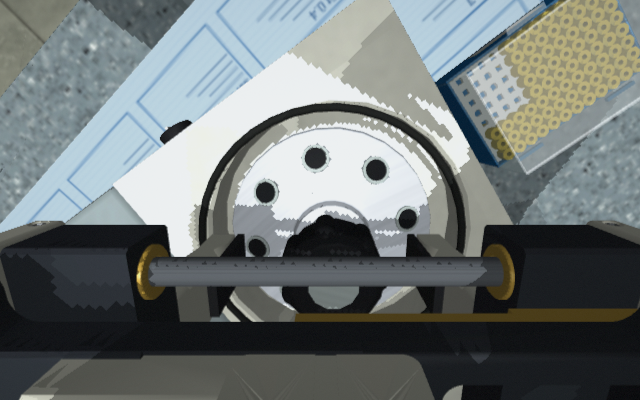

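```bash
python3 -m crank '[[[1,2,0,0,0],[1,2,0,0,0],[1,2,0,0,0],[1,2,0,0,0],[1,2,0,0,-0.15]]]'
python3 - <<'E'
from plant import ctrl
o=ctrl.get_obs();print(o["force"],o["moment"])
E
python3 -m crank '[[[1,0,0,0,-0.15],[1,0,0,0,-0.3],[1,0,0,0,-0.45]]]'
python3 - <<'E'
from plant import ctrl
o=ctrl.get_obs();print(o["force"],o["moment"])
E
```

```text
clock: 16.18
tool_pos: [0.5733, -0.0355, 0.1189]
orientation: [-90.1, -0.1, 56.9]
force: [1.3, 1.2, -0.4]
opening: 0.0497
[ 1.26518752  1.15866161 -0.37671923] [ 0.11739681 -0.41776126 -0.01205924]
clock: 16.55
tool_pos: [0.5732, -0.0358, 0.1189]
orientation: [-90.1, -0.0, 82.8]
force: [1.1, -1.0, -1.3]
opening: 0.0491
[ 1.1320396  -1.04819749 -1.31630685] [-0.49531879 -0.71069866 -0.06381454]
```

```bash
python3 -m crank '[[[1,0,0,0,-0.15],[1,0,0,0,-0.3],[1,0,0,0,-0.3]]]'
python3 - <<'E'
from plant import ctrl
o=ctrl.get_obs();print(o["force"],o["moment"])
E
python3 -m crank '[[[1,0,0,0,-0.15],[1,0,0,0,-0.3],[1,0,0,0,-0.4],[1,0,0,0,-0.4]]]'
python3 - <<'E'
from look import *
o,_=look("w11");print(o["force"],o["moment"])
E
```

```text
clock: 16.92
tool_pos: [0.5732, -0.036, 0.1187]
orientation: [-90.0, 0.0, 99.7]
force: [3.3, -2.3, -1.7]
opening: 0.0494
[ 3.26859246 -2.2835488  -1.74927488] [-1.05280871 -1.09636019  0.03273954]
clock: 17.42
tool_pos: [0.5717, -0.0371, 0.1182]
orientation: [-89.9, -0.0, 122.4]
force: [-0.3, -6.7, -2.3]
opening: 0.0499
t 17.43 tcp [ 0.5717 -0.0371  0.1182] [-89.9  -0.  122.4] j [ 16.  16. -21.   0. -53. -74.] F [-0.3 -6.7 -2.3] op 0.0499
[-0.27744036 -6.70628815 -2.28088384] [-2.52104412 -0.25316649 -0.74724135]
```

View pics/w11.png

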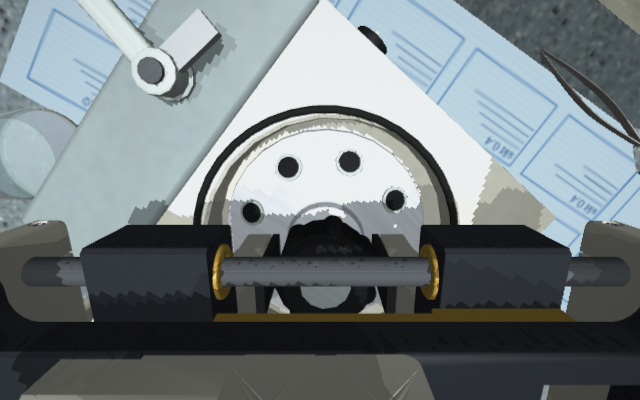

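```bash
python3 -m crank '[[[0.1,0,0,0,0],[-0.7,0,0,0,0],[-0.7,0,0,0,0],[-0.7,0,0,0,0]]]'
python3 - <<'E'
from look import *
o,_=look("w12");print(o["force"],o["moment"])
p=np.load("p.npy");m=wcm(ctrl,o);print(proj(m,cw(p,[(0,0,152),(0,0,144)])))
E
```

```text
clock: 17.98
tool_pos: [0.5727, -0.0355, 0.1187]
orientation: [-90.0, -0.0, 122.6]
force: [-0.9, 0.7, 0.4]
opening: 0.0722
t 17.98 tcp [ 0.5727 -0.0355  0.1187] [-90.   -0.  122.6] j [ 16.  16. -21.  -0. -53. -73.] F [-0.9  0.7  0.4] op 0.0722
[-0.85636426  0.69079342  0.41591396] [0.04571288 0.05805034 0.00677196]
[[325.73765981 280.84068936]
 [325.69641062 272.32820274]]
```

View pics/w12.png

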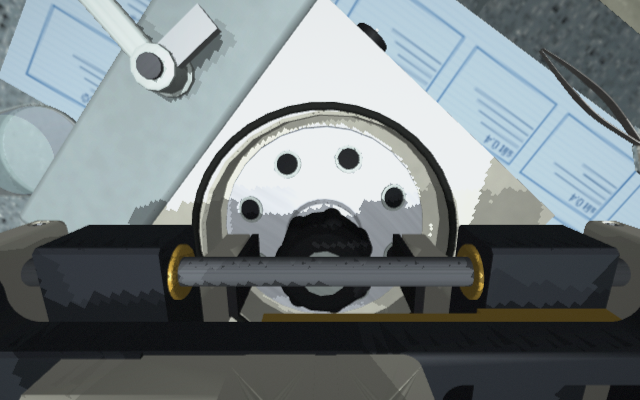

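```bash
python3 -m crank '[[[-0.7,0,7,0,0],[1,0,7,0,0],[1,0,7,0,0],[1,0,7,0,0],[1,0,7,0,0]]]'
python3 -m crank '[[[1,0,0,0,0.15],[1,0,1,0,0.3],[1,0,1.5,0,0.45],[1,0,2,0,0.6],[1,0,2.5,0,0.75],[1,0,3,0,0.9],[1,0,3.5,0,1.05],[1,0,4,0,1.2],[1,0,4,0,1.28],[1,0,4,0,1.28]]]'
python3 - <<'E'
from look import *
o,_=look("w13");print(o["force"],o["moment"])
E
```

```text
clock: 18.65
tool_pos: [0.5731, -0.0362, 0.1118]
orientation: [-90.0, 0.0, 122.6]
force: [2.3, -4.3, 0.4]
opening: 0.0492
clock: 19.9
tool_pos: [0.5733, -0.0351, 0.1078]
orientation: [-90.0, -0.1, 49.3]
force: [1.5, 3.4, -0.4]
opening: 0.0493
t 19.9 tcp [ 0.5733 -0.0351  0.1078] [-90.   -0.1  49.3] j [  16.   17.  -21.   -0.  -52. -147.] F [ 1.5  3.4 -0.4] op 0.0493
[ 1.54962607  3.38708908 -0.35325116] [ 1.19871159e+00 -7.57678814e-01  2.63861229e-04]
```

```bash
python3 -m crank '[[[-0.7,0,0,0,0],[-0.7,0,0,0,0],[-0.7,0,0,0,0],[-0.7,0,0,0,-0.17],[-0.7,0,0,0,-0.34],[-0.7,0,0,0,-0.51],[-0.7,0,0,0,-0.68],[-0.7,0,0,0,-0.85],[-0.7,0,0,0,-1.02],[-0.7,0,0,0,-1.19],[-0.7,0,0,0,-1.25],[-0.7,0,0,0,-1.25]]]'
python3 -m crank '[[[1,0,0,0,0],[1,0,0,0,0],[1,0,0,0,0],[1,0,0,0,0],[1,0,0.5,0,0.15],[1,0,1,0,0.3],[1,0,1.5,0,0.45],[1,0,1.5,0,0.45]]]'
python3 - <<'E'
from plant import ctrl
o=ctrl.get_obs();print(o["force"],o["moment"])
E
```

```text
clock: 21.45
tool_pos: [0.5725, -0.036, 0.1075]
orientation: [-90.0, -0.0, 120.9]
force: [0.2, -0.8, 0.1]
opening: 0.0743
clock: 22.45
tool_pos: [0.5728, -0.0357, 0.1062]
orientation: [-90.0, -0.0, 95.2]
force: [0.7, -0.6, 0.3]
opening: 0.0492
[ 0.74956064 -0.62739827  0.31571349] [-0.23347187 -0.2829395  -0.05556715]
```

Still free turning; continue to the stop.

```bash
python3 -m crank '[[[1,0,0.5,0,0.12],[1,0,1,0,0.24],[1,0,1,0,0.24]]]'
python3 - <<'E'
from plant import ctrl
o=ctrl.get_obs();print(o["force"],o["moment"])
E
python3 -m crank '[[[1,0,0,0,0.12],[1,0,0,0,0.24],[1,0,0,0,0.24]]]'
python3 - <<'E'
from plant import ctrl
o=ctrl.get_obs();print(o["force"],o["moment"])
E
```

```text
clock: 22.82
tool_pos: [0.573, -0.0355, 0.106]
orientation: [-90.1, -0.0, 81.5]
force: [-1.6, 0.8, 6.7]
opening: 0.0494
[-1.63297743  0.83163093  6.65077846] [ 0.42983632  0.66996079 -0.07339332]
clock: 23.2
tool_pos: [0.5736, -0.0356, 0.1059]
orientation: [-90.1, -0.0, 68.0]
force: [1.0, -0.9, 4.3]
opening: 0.0497
[ 1.02669506 -0.92904997  4.25681504] [-0.25991147 -0.38156447  0.91608281]
```

```bash
python3 -m crank '[[[1,0,0,0,0.12],[1,0,0,0,0.12]]]'
python3 - <<'E'
from look import *
o=ctrl.get_obs();print(o["force"],o["moment"])
E
python3 -m crank '[[[-0.7,0,0,0,0],[-1,0,0,0,0],[-1,0,0,0,0],[-1,0,0,0,0],[-1,0,-30,0,0],[-1,0,-80,0,0],[-1,0,-130,0,0],[-1,0,-180,0,0],[-1,0,-200,0,-0.15],[-1,0,-200,0,-0.3],[-1,0,-200,0,-0.3]]]'
python3 - <<'E'
from look import *
o,im=look("w14",["rotor_knob"]);p=np.load("p.npy");m=wcm(ctrl,o);print(proj(m,cw(p,[(0,0,138),(0,0,144)])))
a=im[90:280,200:450,::-1];cv2.imwrite("pics/w14z.png",cv2.resize(a,None,fx=3,fy=3,interpolation=cv2.INTER_CUBIC))
o,im=look("s14",cam="side");a=im[140:300,200:440,::-1];cv2.imwrite("pics/s14z.png",cv2.resize(a,None,fx=3.3,fy=3.3,interpolation=cv2.INTER_CUBIC))
E
```

```text
clock: 23.45
tool_pos: [0.5737, -0.0357, 0.1057]
orientation: [-90.1, -0.1, 61.1]
force: [2.2, -1.5, 5.4]
opening: 0.0495
[ 2.24893271 -1.48029098  5.44772578] [-0.41787448 -0.82418056  0.59389002]
clock: 24.82
tool_pos: [0.5725, -0.0357, 0.3051]
orientation: [-90.0, -0.0, 77.9]
force: [-0.0, 0.5, -0.5]
opening: 0.0874
t 24.82 tcp [ 0.5725 -0.0357  0.3051] [-90.   -0.   77.9] j [  16.    9.   -5.   -0.  -76. -118.] F [-0.   0.5 -0.5] op 0.0874
rotor_knob [([303.7, 162.0, 47.1, 48.2], 0.76)]
[[325.42224631 187.85497425]
 [325.4263341  189.02918212]]
t 24.93 tcp [ 0.5724 -0.0358  0.3046] [-90.    0.   77.8] j [  16.    9.   -5.   -0.  -76. -118.] F [-0.2 -0.2  0.2] op 0.0877
```

View pics/w14z.png

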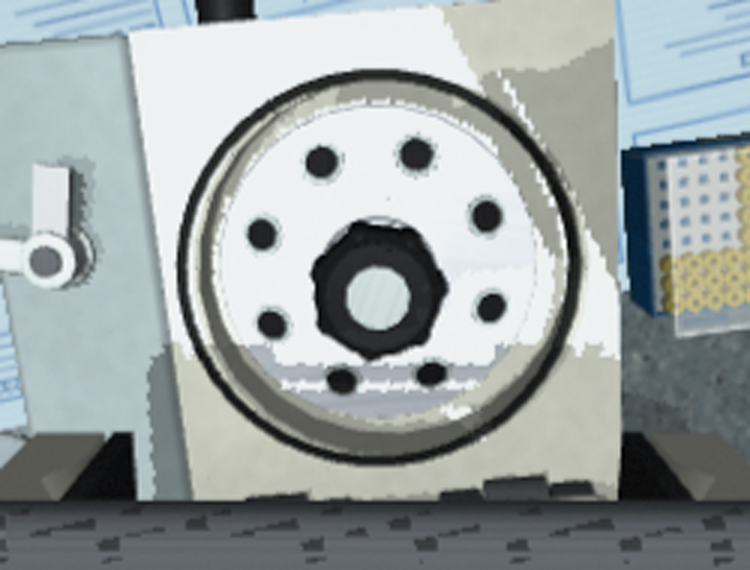

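View pics/s14z.png

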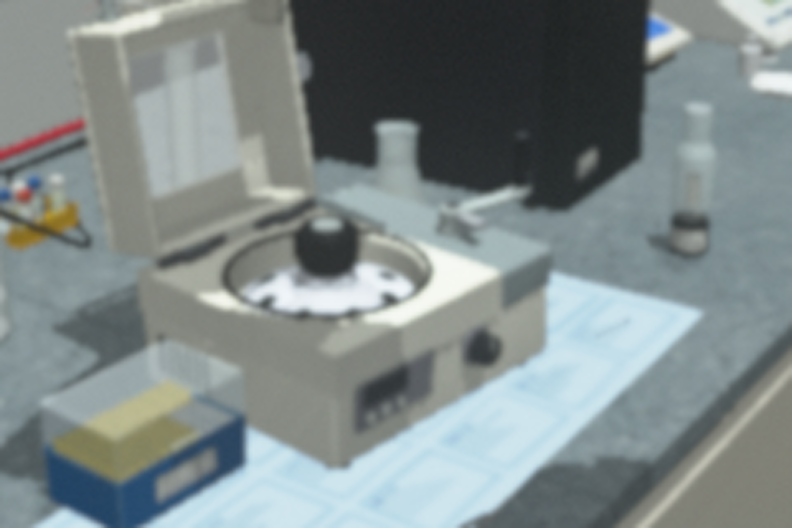

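Run:
```python
from look import *
si=ctrl.camera_model("side");p=np.load("p.npy")
print((proj(si,cw(p,[(0,0,138),(0,0,144),(0,0,102)]))-[200,140])*3.3)
r=227
for d in (90,95,100):
    t=np.radians(d); 
    P=[]
    for y in(-88,88):
        # lid front top corner (-88,162): rel hinge (-182,59)
        x=-182*np.cos(t)+59*np.sin(t);z=182*np.sin(t)+59*np.cos(t);P.append((94+x,y,103+z))
        x=-182*np.cos(t)+0*np.sin(t);z=182*np.sin(t);P.append((94+x,y,103+z))
    print(d,((proj(si,cw(p,P))-[200,140])*3.3).round(0).tolist())
```

```text
[[329.31780708 223.58501364]
 [329.15268746 216.16514849]
 [330.29520512 267.50566732]]
90 [[265.0, -24.0], [317.0, -12.0], [91.0, 21.0], [143.0, 35.0]]
95 [[251.0, -20.0], [302.0, -15.0], [79.0, 25.0], [129.0, 32.0]]
100 [[239.0, -15.0], [288.0, -16.0], [67.0, 30.0], [115.0, 31.0]]
```

Run:
```python
from plant import ctrl
print(ctrl.close_job())
```

```text
the job is handed in; nothing more can be done
None
```

The centrifuge job is done and handed in at about 25 s of the 72 s allowed. `close_job` gives no verdict, so what follows rests on my own checks.

- **Latch:** I swung the lever out by its post to about 1.4 rad, well past the 0.7 rad that frees the lid. The lever was already at about 0.13 rad when I measured it.
- **Lid:** I opened it by the bar handle until it pushed back with about 14 N at its stop. In the last side picture its corners match 100 degrees, and it stands open.
- **Knob backwards:** I turned it counter-clockwise until the torque rose to about 0.75 N m at the backward stop, then let go. The wrist picture showed it had dropped in.
- **Knob forwards:** I turned it clockwise in two strokes, about 2.2 rad in all. The torque rose to about 0.9 N m and the fingers then slipped, which fits the forward stop.
- **Knob height:** In the side picture the knob's top sits where I predicted for fully home (row 224, against 223.6 predicted for home and 216 for 6 mm higher). The wrist view agrees to about 1 pixel, but at that angle it cannot tell a few millimetres.

The largest wrist force I read was about 24 N, while opening the lid. The gripper was open and about 17 cm clear of the knob at hand-in. The flask, lamp and tip box look undisturbed in the last side picture. I did not re-measure their positions or look again at the tweezers. No check failed.

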